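# Pump up and read the pressure instrument

## Robot

A 7-joint arm with a two-finger parallel gripper is mounted at the origin on the work surface. World frame = base frame: x ahead of the robot, y to its left, z up, the work surface at z = 0. Lengths are in m, angles in degrees, forces in N, time in s.
With the tool pointing down it reaches from about 0.35 to 0.775 m from the base axis. Payload 3.1 kg.
Tool frame: the origin (TCP) lies between the finger pads, 19 mm behind the fingertips; this is the grasp point; z points along the fingers, y is the line along which they close (so a half turn about z gives the same grasp; the last joint's range is limited). The gripper opens to 85 mm and grips with 20 to 120 N. Pads are 22 mm wide; open, the fingers measure 114 mm over their backs; the gripper's body (76 mm by 85 mm) begins 54 mm behind the grasp point. The pads swing forward as they close: fully open they stand 13 mm farther back than shut.
Start: joints at [-71.717, 17.813, 0.802, 86.603, -0.252, 75.585, -1.558], TCP at [0.194, 0.515, 0.25] pointing down, gripper open.
Joint ranges: [-154.91, 154.91], [-16.99, 109.72], [-72.82, 74.43], [7.12, 147.25], [-82.49, 262.49], [11.32, 116.49], [-174.64, 174.64]. Speed limits (degrees/s): [159.86, 159.86, 180, 180, 180, 180, 180].

## Interface

Orientations are given as [roll, pitch, yaw] about the fixed x, y, z axes, in that order (R = Rz(yaw) Ry(pitch) Rx(roll)).
In Python, from station import robot, fingers, vision, workorder, recognise gives the robot as it stands. Calls block until the motion is done:
- robot.move_to(position, orientation): joint-space move of the TCP to a pose.
- robot.line_to(position, orientation=None, velocity=0.15, f_stop=None): straight line of the TCP; orientation=None keeps the orientation; velocity is the mean speed in m/s. With f_stop (N) it stops when the force on the tool has changed by that much, and returns True; else False.
- robot.move_j(angles): joint-space move.
- fingers.gripper_to(opening, force=None): opening from 0.0 (shut) to 1.0 (fully open); force is the grip in N (None keeps the last); returns when the fingers have stopped.
- robot.pause(seconds).
- robot.inverse_kinematics(position, orientation): joint angles nearest the present ones, or None.
- vision.grab_frame(name): name is "scene" or "top" or "wrist"; returns the picture (480x640x3 uint8, red, green, blue); there is no depth.
- vision.calibration(name): a dict with "mtx" (3x3 intrinsics, pixels), "extrinsics" (4x4, takes a point from world to camera coordinates); the wrist camera has in their place "T_tool_cam" (4x4, takes a point from camera to tool coordinates, whose origin is the TCP and whose axes are the flange's). Camera axes: x right, y up, looking along -z (the intrinsics and any distortion apply to the point x, -y, -z); pixel columns grow to the right and rows downward; lengths in m; the calibration is good to about 2 mm. A picture is of the moment at which its call begins: read the wrist's pose just before it. calibration takes no time and is no camera call.
A pose or a line that the arm cannot do raises robot.PlanningError and nothing moves.
- workorder.close_job(): hands the job in; it is judged then, once.
Trained networks look in the newest picture that a camera, given by its name, has taken for a name from the list of things; names that differ only in an ending like _2 or _b are one class to them, and where a whole thing is asked for, a point or a joint stands for the part that bears it (a point fixed in the world has none). Each returns a list of dicts, best first, with "p" (0 to 1); they miss things now and then, are a little off and sometimes report something else, mostly with a low value. They report only what shows in the picture. A call takes as long as a camera call. They do not tell look-alikes from the thing itself.
- recognise(label, camera): "rect" ([centre column, centre row, width, height] in pixels, round what is visible of it).
Readings, each from a call of its own:
- robot.current_time_s(): time.
- robot.current_joint_positions(): joint angles.
- robot.current_dq(): joint speeds.
- robot.current_joint_torque(): joint torques, N m.
- robot.current_tool_pos(): TCP position.
- robot.current_eef_rot(): TCP orientation.
- robot.current_contact_force(): force on the tool from outside, world axes, zero at the start.
- robot.current_torque(): the same for the moment, N m.
- robot.current_finger_gap(): opening from 0.0 (shut) to 1.0 (fully open).
- robot.current_gripper_force(): force on a finger pad.
Only numpy, scipy, OpenCV 4.12 (cv2) and the standard library are available. Lean on these libraries where they do the work, as an engineer would, in place of code of your own. Each camera call takes 0.05 s, during which the arm holds its last target. There are 200 camera calls.

## Task

Pump up the pressure: press the hand pump's lever through three full strokes, all the way down and all the way back up each time. Then draw the reading wand by its nose completely out of its holster, lay it down and let go, take it again by its thick grip, and hold it level and still for two seconds with its nose squarely facing the middle of the round window under the instrument's overhang, about 20 mm away, without touching the instrument. Finally lay the wand gently, flat, on the middle of the rubber mat and leave it there, with the mouse, the weight and the loose gauge left where they were.

Things in the scene. Friction and masses are not known exactly. Their poses are not given: they have to be found in the camera images.
- pump_lever (a joint): Lever of the hand pump: steel bar with a black box-shaped hand grip 90 mm long, 30 wide, 24 thick, 120 to 210 mm from the hinge. 0 = fully up (sloping up 0.35 rad towards the grip), where its spring returns it; level at 0.35; 0.6 rad = fully down, at its stop. Needs about 4 N on the grip to start and 9 N at the bottom.
- lever_grip (a point): Point on the top face of the lever's black hand grip, 170 mm from the hinge axis, where to press. It moves with the lever, from about 169 mm above the bench (up) to about 70 mm (down).
- pump: Blue hand pump bolted to the bench: base plate 200 x 100 x 12 mm, two blue cheeks 117 mm high at the hinge, steel barrel. Origin on the bench straight below the hinge; its x axis is the horizontal direction in which the lever reaches out; the hinge axis is along its y, 100 mm above the bench.
- wand: Loose reading wand, 190 mm long, about 0.18 kg: grey box-section grip 140 mm long, 34 wide, 30 high, then a thinner black nose 22 x 22 mm, 50 mm long, lens in its end. Origin on the long axis at mid-length; x axis points to the nose, z up as it lies. Nose meets grip at x = +45 mm, balance point near x = -2 mm. Lying on the bench its axis is 15 mm up.
- wand_nose (a point): Centre of the wand's nose end (x = +95 mm on the wand's axis).
- wand_tail (a point): Centre of the wand's tail end (x = -95 mm on the wand's axis).
- holster: Aluminium sleeve bolted to the bench, 151 mm long, 58 wide, 45 high, open only at its mouth; inside 44 x 36 mm, floor 4 mm thick. Origin on the bench under the middle of the mouth; x axis points out of the mouth. At the start the wand lies in it, about 45 mm of its nose sticking out, its axis 19 mm above the bench.
- instrument: White instrument bolted to the bench, 220 mm wide. Lower part 120 mm high; above it a head (z 120 to 185 mm) overhangs the window face by 90 mm. Origin on the bench straight below the window, in the plane of its face; x axis is horizontal into the instrument (overhang reaches to x = -90 mm), y along the face. A thin grey rib on the top runs along x right above the window.
- window (a point): Centre of the outside of the round reading window (42 mm steel rim, glass 26 mm across), 90 mm above the bench, 30 mm below the overhang, in the middle of the face. Axes as the instrument: the wand's x axis must point along its +x.
- mat: Plain grey rubber mat fixed flat on the bench, 200 x 200 x 3 mm. Origin at the middle of its underside.
- mouse: Black computer mouse, 100 x 58 x 31 mm, loose bystander; origin at the middle of its underside.
- weight: Steel knobbed weight, 56 mm across, 74 mm high, loose bystander; origin at the middle of its underside.
- gauge: Dial gauge lying on its back, 76 mm across, 30 mm high, with a brass stem, loose bystander; origin at the middle of its underside.
Mind the look-alikes: they are no part of the job. Of the things that look like the wand, the smaller one is meant.

How it is judged:
By the outcome, as a careful person would: the job done as asked, in the order asked, and still so for the second after the job is handed in, with the robot touching nothing.
It also fails if it takes over 67 s, if anything falls off the work surface, if the arm or the gripper's body presses on something with over 40 N, if the wrist force passes 120 N, or if a joint passes its speed limit or range.

## Working session

There is one attempt and no reset: what is moved stays moved. The work goes in short steps, each a Python script; the robot and the scene stay as the last script left them, time stands still between calls to the robot, and variables do not carry over. Pictures are saved under pics/ and viewed, at most 11 in all, crops included, and the job is handed in when it is done.

```bash
mkdir -p pics; ls; python3 - <<'E'
from station import robot, fingers, vision, workorder, recognise
import cv2,numpy as np
np.set_printoptions(precision=4,suppress=True)
for n in("scene","top"):
    im=vision.grab_frame(n); cv2.imwrite(f"pics/{n}0.png",im[:,:,::-1])
    c=vision.calibration(n); print(n,{k:(np.array(v) if not isinstance(v,str) else v) for k,v in c.items()})
    for l in("pump_lever","pump","wand","holster","instrument","window","mat","mouse","weight","gauge"):
        print(l,[(round(d["p"],2),np.round(d["rect"]).astype(int).tolist()) for d in recognise(l,n)][:4])
print(vision.calibration("wrist"),robot.current_time_s(),robot.current_eef_rot())
E
```

```text
pics
scene {'mtx': array([[524.9798,   0.    , 316.91  ],
       [  0.    , 524.9798, 238.9454],
       [  0.    ,   0.    ,   1.    ]]), 'extrinsics': array([[-0.8231,  0.5676, -0.0156,  0.4484],
       [-0.423 , -0.5946,  0.6837,  0.0971],
       [ 0.3788,  0.5694,  0.7296, -1.3937],
       [ 0.    ,  0.    ,  0.    ,  1.    ]])}
pump_lever [(0.59, [218, 209, 51, 39])]
pump []
wand [(0.83, [299, 217, 19, 22]), (0.79, [323, 158, 88, 24])]
holster [(0.86, [274, 201, 56, 51]), (0.75, [316, 279, 117, 92])]
instrument [(0.93, [427, 380, 208, 196])]
window [(0.85, [426, 382, 212, 197])]
mat [(0.57, [316, 279, 119, 93])]
mouse [(0.75, [224, 309, 47, 39])]
weight [(0.78, [256, 360, 30, 39]), (0.41, [225, 311, 46, 39])]
gauge [(0.64, [247, 334, 41, 40])]
top {'mtx': array([[620.3077,   0.    , 317.9211],
       [  0.    , 620.3077, 236.4186],
       [  0.    ,   0.    ,   1.    ]]), 'extrinsics': array([[ 0.0228, -0.9997,  0.0045, -0.0633],
       [ 0.9785,  0.0233,  0.2049, -0.5142],
       [-0.205 , -0.0003,  0.9788, -1.4371],
       [ 0.    ,  0.    ,  0.    ,  1.    ]])}
pump_lever [(0.69, [404, 182, 87, 13])]
pump [(0.78, [416, 191, 112, 47])]
wand [(0.57, [458, 356, 76, 87]), (0.51, [384, 269, 17, 15])]
holster [(0.8, [423, 262, 68, 34]), (0.37, [383, 272, 21, 13])]
instrument [(0.73, [150, 218, 140, 127]), (0.16, [298, 159, 29, 38])]
window [(0.69, [269, 151, 22, 22])]
mat [(0.6, [319, 245, 79, 84]), (0.38, [331, 160, 24, 40])]
mouse [(0.68, [331, 158, 22, 36])]
weight [(0.96, [269, 153, 21, 25])]
gauge [(0.79, [298, 161, 29, 40]), (0.31, [319, 246, 80, 80])]
{'mtx': array([[333.8058,   0.    , 317.7482],
       [  0.    , 333.8058, 236.0453],
       [  0.    ,   0.    ,   1.    ]]), 'T_tool_cam': array([[-0.0004,  0.9496,  0.3134,  0.0791],
       [ 1.    ,  0.0004, -0.    , -0.0007],
       [-0.0002,  0.3134, -0.9496, -0.1235],
       [ 0.    ,  0.    ,  0.    ,  1.    ]])} 1.1 [179.9992   0.0004 159.3336]
```

View pics/scene0.png

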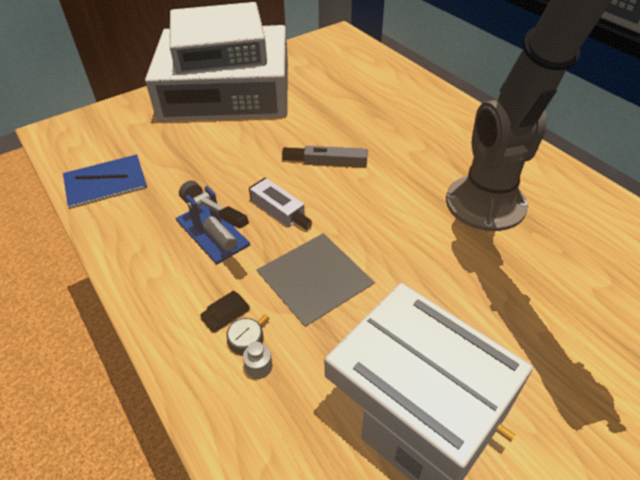

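View pics/top0.png

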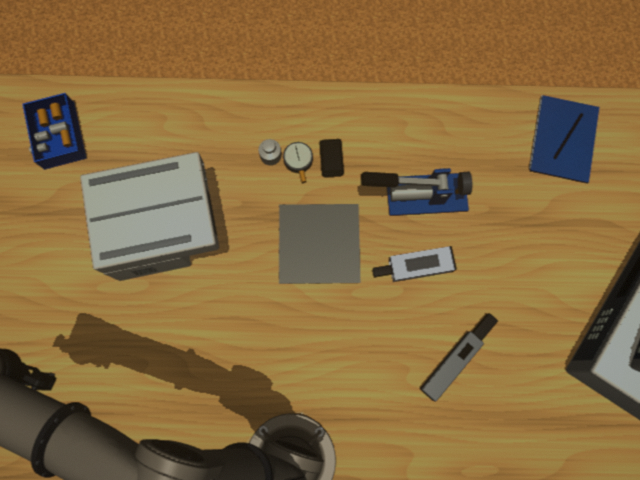

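The top view shows the pump lever grip at about (380,180), the wand's nose at (383,271) in the holster at (423,262), and the mat at (319,244). The instrument's head is at (150,212), with its overhang on the right, mat-side edge and the rib running from (90,220) to (205,200). The larger look-alike wand is at (460,357), and the bystanders are at (269,152), (298,158) and (331,158).

```bash
cat > h.py <<'E'
from station import robot, fingers, vision, workorder, recognise
import cv2,numpy as np
from scipy.spatial.transform import Rotation as R
np.set_printoptions(precision=4,suppress=True)
def cam(n,pose=None):
    c=vision.calibration(n); K=np.array(c["mtx"])
    if n!="wrist": return K,np.linalg.inv(np.array(c["extrinsics"]))
    p,o=pose if pose else (robot.current_tool_pos(),robot.current_eef_rot())
    T=np.eye(4); T[:3,:3]=R.from_euler("xyz",o,degrees=True).as_matrix(); T[:3,3]=p
    return K,T@np.array(c["T_tool_cam"])
def w(C,uv,z):           # pixel -> world on plane z
    K,T=C; d=np.linalg.inv(K)@[uv[0],uv[1],1]; d=T[:3,:3]@[d[0],-d[1],-d[2]]
    return T[:3,3]+d*(z-T[2,3])/d[2]
def px(C,P):             # world -> pixel
    K,T=C; q=np.linalg.inv(T)@[*P,1]; v=K@[q[0],-q[1],-q[2]]; return v[:2]/v[2]
def snap(name):
    C=cam("wrist"); im=vision.grab_frame("wrist"); cv2.imwrite(f"pics/{name}.png",im[:,:,::-1]); np.savez(f"pics/{name}.npz",K=C[0],T=C[1]); return C,im
def load(name): d=np.load(f"pics/{name}.npz"); return d["K"],d["T"]
E
python3 - <<'E'
from h import *
C=cam("top")
for n,uv,z in [("levergrip L",(362,179),.17),("levergrip R",(398,180),.15),("hinge",(446,185),.117),("nose tip",(373,272),.019),("holster mouth",(391,268),.045),("hol back",(454,257),.045),("mat TL",(280,205),.003),("mat BR",(360,283),.003),
 ("head TR",(200,155),.185),("head BR",(215,248),.185),("head TL",(82,176),.185),("head BL",(97,269),.185),("rib L",(90,220),.187),("rib R",(205,200),.187),("mouse",(331,158),.015),("gauge",(298,157),.02),("weight",(269,150),.05)]:
    print(n,w(C,uv,z))
E
```

```text
levergrip L [ 0.6257 -0.1478  0.17  ]
levergrip R [ 0.6315 -0.2316  0.15  ]
hinge [ 0.6323 -0.3483  0.117 ]
nose tip [ 0.4375 -0.1872  0.019 ]
holster mouth [ 0.4442 -0.2279  0.045 ]
hol back [ 0.4745 -0.3793  0.045 ]
mat TL [0.6044 0.0457 0.003 ]
mat BR [ 0.412 -0.157  0.003]
head TR [0.6684 0.2176 0.185 ]
head BR [0.4569 0.1719 0.185 ]
head TL [0.6129 0.4772 0.185 ]
head BL [0.4048 0.4238 0.185 ]
rib L [0.5124 0.4488 0.187 ]
rib R [0.5637 0.1998 0.187 ]
mouse [ 0.7273 -0.0798  0.015 ]
gauge [0.7261 0.0036 0.02  ]
weight [0.7322 0.0749 0.05  ]
```

```bash
python3 - <<'E'
from h import *
robot.move_to([0.40,0.36,0.40],[180,0,101.5])
C,im=snap("w_inst"); print(robot.current_time_s(),robot.current_joint_positions())
for l in("instrument","window"): print(l,[(round(d["p"],2),np.round(d["rect"]).tolist()) for d in recognise(l,"wrist")][:3])
robot.move_to([0.52,-0.17,0.34],[180,0,101.5])
C,im=snap("w_pump"); print(robot.current_time_s(),robot.current_joint_positions())
for l in("pump_lever","wand","holster","mat"): print(l,[(round(d["p"],2),np.round(d["rect"]).tolist()) for d in recognise(l,"wrist")][:3])
E
```

```text
2.2917 [-57.2636  15.0979  18.2147  70.3735  -4.7588  95.3866 -28.3118]
instrument [(0.76, [449.0, 238.0, 237.0, 255.0])]
window [(0.93, [449.0, 239.0, 232.0, 259.0])]
4.4167 [-21.364   20.9643  53.9196  78.1418 -16.8453  89.1956  42.5926]
pump_lever [(0.88, [414.0, 290.0, 80.0, 149.0])]
wand [(0.76, [94.0, 291.0, 146.0, 126.0]), (0.7, [256.0, 210.0, 20.0, 40.0])]
holster [(0.75, [258.0, 272.0, 50.0, 107.0])]
mat [(0.64, [336.0, 97.0, 186.0, 193.0]), (0.43, [393.0, 311.0, 121.0, 183.0])]
```

View pics/w_pump.png

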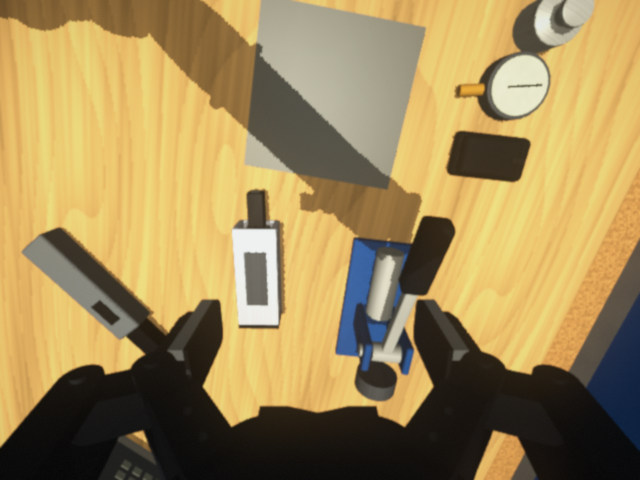

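View pics/w_inst.png

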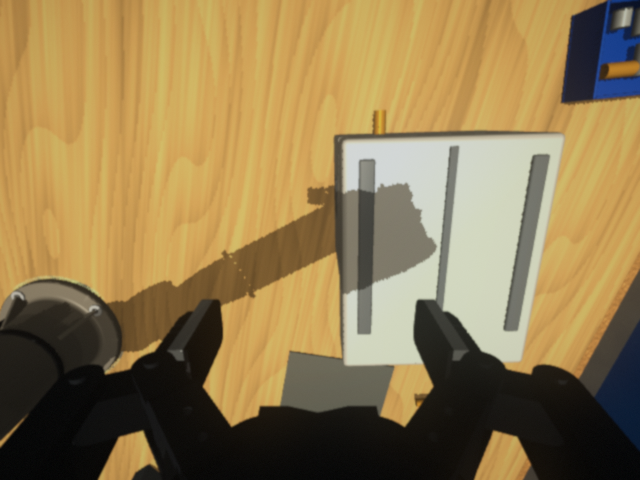

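The pump picture shows the lever grip's top face from (440,218) to (414,290), the wand's nose from (257,191) to (257,226), the holster's mouth at (256,229) and back at (259,326), and the mat's corners at (260,-2), (425,28), (388,188) and (245,164). The instrument picture shows the head corners at (340,137), (563,134), (522,362) and (345,365), and the rib from (454,148) to (440,300).

```bash
python3 - <<'E'
from h import *
C=load("w_pump")
for n,uv,z in [("grip far",(440,218),.183),("grip near",(414,290),.152),("hinge",(383,353),.1),("nose tip",(257,191),.030),("nose base@mouth",(257,224),.030),("mouth L",(233,230),.045),("mouth R",(280,228),.045),("back L",(239,326),.045),("back R",(279,327),.045),("mat",(425,28),.003),("mat",(388,188),.003),("mat",(245,164),.003)]: print(n,w(C,uv,z))
C=load("w_inst"); print()
for n,uv,z in [("TL",(340,137),.185),("TR",(563,134),.185),("BR",(522,362),.185),("BL",(345,365),.185),("ribfar",(454,148),.187),("ribnear",(440,300),.187)]: print(n,w(C,uv,z))
# nose line + mat corners subpixel in top image for cross-check
im=cv2.imread("pics/w_inst.png")
C=load("w_pump")
im=cv2.imread("pics/w_pump.png"); g=cv2.cvtColor(im,cv2.COLOR_BGR2GRAY); cv2.imwrite("pics/c1.png",cv2.resize(im[180:350,220:300],None,fx=3.5,fy=3.5,interpolation=cv2.INTER_CUBIC))
for r in range(194,222,4): print(r,g[r,238:278])
E
```

```text
grip far [ 0.625  -0.1435  0.183 ]
grip near [ 0.636  -0.2286  0.152 ]
hinge [ 0.6448 -0.347   0.1   ]
nose tip [ 0.4441 -0.1856  0.03  ]
nose base@mouth [ 0.4507 -0.2301  0.03  ]
mouth L [ 0.4229 -0.2397  0.045 ]
mouth R [ 0.4828 -0.2246  0.045 ]
back L [ 0.4495 -0.3828  0.045 ]
back R [ 0.5065 -0.3727  0.045 ]
mat [0.6096 0.0456 0.003 ]
mat [ 0.6175 -0.1507  0.003 ]
mat [ 0.4189 -0.1582  0.003 ]

TL [0.4058 0.4336 0.185 ]
TR [0.616  0.4799 0.185 ]
BR [0.6805 0.2231 0.185 ]
BL [0.4713 0.1749 0.185 ]
ribfar [0.5165 0.4461 0.187 ]
ribnear [0.5555 0.2845 0.187 ]
194 [200 198 197 198 200 204 204 196 147  88  65  63  62  65  65  66  65  67
  67  67  67  67  65  59  51  48  67 107 127 147 187 204 209 208 209 207
 205 203 200 198]
198 [197 197 197 200 201 203 205 197 146  88  71  68  69  69  70  71  71  73
  72  75  75  76  76  67  56  49  66 106 126 130 149 189 205 208 207 204
 203 200 197 197]
202 [197 197 197 199 201 204 206 199 156  99  72  67  69  69  69  71  72  72
  73  74  75  75  74  69  58  49  58  91 116 135 166 197 206 207 205 202
 200 203 205 205]
206 [196 196 198 200 202 205 206 203 175 116  75  68  68  68  70  71  72  72
  74  73  73  74  74  70  59  50  56  83 110 122 142 186 203 205 204 205
 207 207 207 204]
210 [195 195 198 200 202 205 207 209 197 140  82  67  68  69  70  70  70  71
  73  72  71  72  72  70  60  51  53  76 106 119 133 168 196 204 208 210
 210 207 205 203]
214 [195 197 198 200 203 206 207 207 196 143  87  70  69  69  69  71  70  70
  71  72  71  71  71  70  61  52  51  68 101 118 138 182 204 211 212 211
 208 205 204 203]
218 [194 194 193 195 199 201 203 204 195 152  97  71  68  68  68  69  69  69
  70  69  69  69  70  68  61  53  50  67 100 120 126 147 189 208 209 208
 204 200 197 199]
```

```bash
cat >> h.py <<'E'
def edge(g,p0,p1,h=6,m=.12):   # refine an edge near the segment p0-p1 -> (point,dir)
    p0,p1=np.array(p0,float),np.array(p1,float); d=(p1-p0)/np.linalg.norm(p1-p0); n=np.array([-d[1],d[0]]); o=np.arange(-h,h+.01,.25); P=[]
    for t in np.linspace(m,1-m,60):
        q=p0+t*(p1-p0)+o[:,None]*n
        v=cv2.GaussianBlur(cv2.remap(g,q[:,0].astype(np.float32)[None],q[:,1].astype(np.float32)[None],cv2.INTER_LINEAR).astype(np.float32),(9,1),0)[0]
        k=np.argmax(abs(np.gradient(v))); P.append(q[k])
    l=cv2.fitLine(np.array(P,np.float32),cv2.DIST_HUBER,0,.1,.01).ravel(); return l[2:],l[:2]
def quad(g,c,**k):             # refine a quadrilateral's corners
    L=[edge(g,c[i],c[(i+1)%4],**k) for i in range(4)]; out=[]
    for i in range(4):
        (a,u),(b,v)=L[i-1],L[i]; s=np.linalg.solve(np.c_[u,-v],b-a); out.append(a+s[0]*u)
    return np.array(out)
E
python3 - <<'E'
from h import *
G=lambda n:cv2.imread(f"pics/{n}.png",0)
def rep(n,g,C,c,z,**k):
    q=quad(g,c,**k); W=np.array([w(C,p,z)[:2] for p in q]); e=np.roll(W,-1,0)-W
    print(n,q.round(1).tolist(),"\n",W.tolist() and W.round(4).tolist(),"len",np.hypot(*e.T).round(4),"ang",np.degrees(np.arctan2(e[:,1],e[:,0])).round(1),"mid",W.mean(0))
T=cam("top"); t=G("top0")
rep("head top",t,T,[(200,155),(215,248),(97,269),(82,176)],.185)
rep("mat top",t,T,[(280,205),(360,205),(360,283),(280,283)],.003)
rep("hol top",t,T,[(391,258),(453,247),(456,270),(394,281)],.045,h=4)
C=load("w_inst"); g=G("w_inst")
rep("head wr",g,C,[(522,362),(345,365),(340,137),(563,134)],.185)
C=load("w_pump"); g=G("w_pump")
rep("mat wr",g,C,[(260,-2),(425,28),(388,188),(245,164)],.003)
rep("hol wr",g,C,[(233,230),(280,228),(279,327),(239,326)],.045,h=4)
rep("lever wr",g,C,[(427,217),(454,220),(428,293),(400,287)],.168)
E
```

```text
head top [[198.89999389648438, 156.60000610351562], [215.3000030517578, 243.8000030517578], [93.80000305175781, 269.0], [81.19999694824219, 180.5]] 
 [[0.6647, 0.2199], [0.4662, 0.1719], [0.4046, 0.4307], [0.6025, 0.478]] len [0.2043 0.2661 0.2035 0.2655] ang [-166.4  103.4   13.4  -76.5] mid [0.5345 0.3251]
mat top [[278.79998779296875, 204.10000610351562], [358.1000061035156, 203.3000030517578], [360.29998779296875, 283.5], [278.29998779296875, 283.5]] 
 [[0.6067, 0.0487], [0.6135, -0.1503], [0.4108, -0.1578], [0.4061, 0.0429]] len [0.1992 0.2028 0.2008 0.2006] ang [ -88.  -177.9   91.3    1.7] mid [ 0.5093 -0.0541]
hol top [[391.20001220703125, 262.20001220703125], [449.70001220703125, 248.6999969482422], [453.8999938964844, 269.20001220703125], [394.6000061035156, 279.29998779296875]] 
 [[0.4582, -0.2283], [0.4946, -0.3694], [0.4448, -0.3784], [0.4172, -0.2364]] len [0.1457 0.0506 0.1447 0.0418] ang [ -75.5 -169.7  101.    11.1] mid [ 0.4537 -0.3031]
head wr [[520.5, 358.29998779296875], [339.20001220703125, 366.3999938964844], [343.1000061035156, 134.39999389648438], [564.799987
[... 441 characters left out ...]
3 0.1998 0.1998 0.199 ] ang [   1.8  -88.1 -178.4   91.7] mid [ 0.5136 -0.056 ]
hol wr [[231.1999969482422, 228.39999389648438], [276.0, 228.5], [278.1000061035156, 324.70001220703125], [238.39999389648438, 324.3999938964844]] 
 [[0.4203, -0.2381], [0.4778, -0.2264], [0.5046, -0.3691], [0.4483, -0.3804]] len [0.0587 0.1452 0.0574 0.145 ] ang [  11.5  -79.4 -168.7  101.1] mid [ 0.4627 -0.3035]
lever wr [[422.79998779296875, 214.60000610351562], [460.79998779296875, 219.8000030517578], [425.79998779296875, 295.5], [393.0, 292.0]] 
 [[0.615, -0.1464], [0.6506, -0.1441], [0.6425, -0.225], [0.6097, -0.2278]] len [0.0357 0.0813 0.0329 0.0816] ang [   3.7  -95.7 -175.    86.3] mid [ 0.6295 -0.1858]
```

```bash
python3 - <<'E'
import cv2,numpy as np
a=cv2.imread("pics/w_pump.png"); b=cv2.imread("pics/w_inst.png"); t=cv2.imread("pics/top0.png")
r=lambda i,x,y,w,h,W,H: cv2.resize(i[y:y+h,x:x+w],(W,H),interpolation=cv2.INTER_CUBIC)
o=np.vstack([np.hstack([r(a,220,180,100,75,400,300),r(a,380,200,100,75,400,300)]),np.hstack([r(b,330,290,200,100,400,200)*1,r(t,75,145,150,75,400,200)])])
cv2.imwrite("pics/mont.png",o)
E
```

```text
(no output)
```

View pics/mont.png

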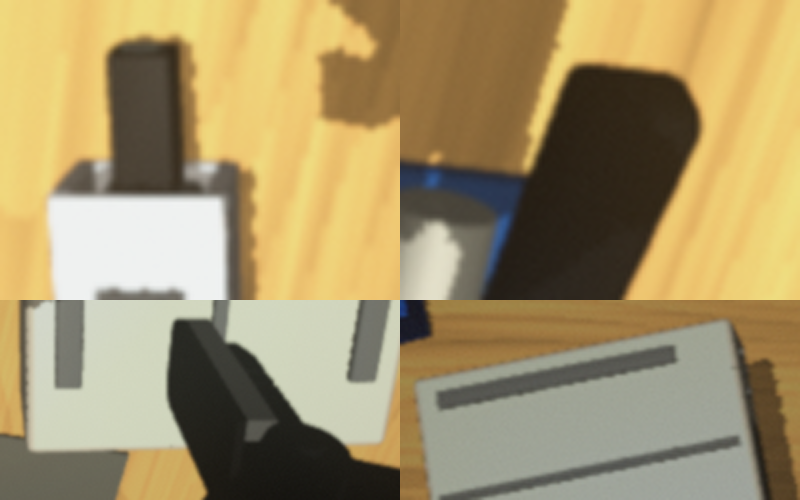

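The montage shows the nose in the holster's mouth centred near original pixel (256,203), the lever grip's far end at about (440,220), and the head's overhang corners at (344,365) and (521,361). The two cameras agree to about 4 mm, so I'll pump now.

```bash
python3 - <<'E'
from h import *
o=[180,0,97]
fingers.gripper_to(0.0)
robot.move_to([.629,-.181,.215],o)
print(robot.current_contact_force(),robot.current_time_s())
for i in range(3):
    s=robot.line_to([.629,-.181,.082],o,velocity=.1,f_stop=22)
    print(i,s,robot.current_tool_pos(),robot.current_contact_force())
    robot.pause(.2)
    if i==0:
        vision.grab_frame("top")
        cv2.imwrite("pics/press.png",vision.grab_frame("top")[:,:,::-1])
    robot.line_to([.629,-.181,.21],o,velocity=.12); robot.pause(.4)
    print(robot.current_contact_force(),robot.current_time_s())
cv2.imwrite("pics/up.png",vision.grab_frame("top")[:,:,::-1])
a=cv2.imread("pics/press.png");b=cv2.imread("pics/up.png");c=cv2.imread("pics/top0.png")
cv2.imwrite("pics/pump3.png",np.vstack([cv2.resize(i[150:230,340:500],(400,200)) for i in(c,a,b)]))
E
```

```text
[-0.2857  0.2638  0.7768] 6.0833
0 True [ 0.6299 -0.1804  0.091 ] [-3.4378  2.7963  9.3036]
[-0.2416  0.0287 -0.4641] 9.1167
1 True [ 0.63   -0.1805  0.091 ] [-2.9071  2.0395  9.396 ]
[ 0.706   0.4278 -0.3609] 12.0
2 True [ 0.63   -0.1805  0.0911] [-3.1742  1.6394  9.7412]
[ 0.1456 -0.2455 -0.0211] 14.8833
```

View pics/pump3.png

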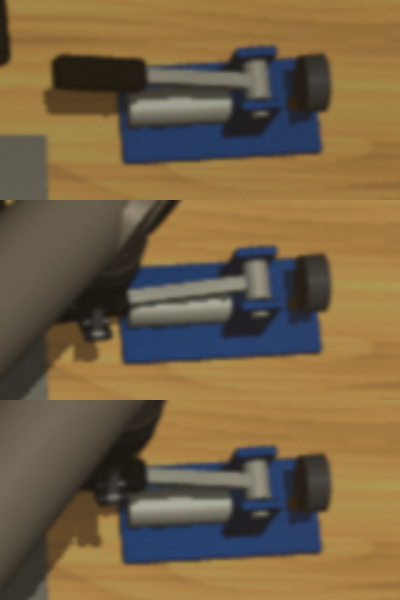

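The crops show the lever up, pressed, and back up; in the last one it matches the starting position. Each stroke ended on a sharp stop with the fingertip at about 72 mm, which is the full-down height. Next I'll draw the wand.

```bash
python3 - <<'E'
from h import *
a=np.radians(101.1); d=np.array([np.cos(a),np.sin(a),0]); o=[180,0,101.1]
g=np.array([.4435,-.2095,.026])
robot.line_to([.55,-.19,.215],velocity=.25)
fingers.gripper_to(1.0)
robot.move_to(g+[0,0,.10],o)
s=robot.line_to(g,o,velocity=.12,f_stop=12); print("down",s,robot.current_tool_pos())
fingers.gripper_to(0.0,force=80)
print("gap",robot.current_finger_gap()*85,robot.current_gripper_force(),robot.current_contact_force(),robot.current_time_s())
if not s and robot.current_finger_gap()*85>15:
    s=robot.line_to(g+.175*d,o,velocity=.1,f_stop=30)
    print("pulled",s,robot.current_tool_pos(),robot.current_finger_gap()*85,robot.current_contact_force(),robot.current_time_s())
cv2.imwrite("pics/draw.png",vision.grab_frame("scene")[90:330,140:460,::-1])
E
```

```text
down False [ 0.4443 -0.21    0.0266]
gap 20.487397370493902 78.18573832511902 [-1.6478  0.7625  5.2189] 18.3917
pulled False [ 0.4095 -0.0379  0.0258] 20.197933648905394 [ 0.363  -0.0761 -2.6866] 20.2917
```

View pics/draw.png

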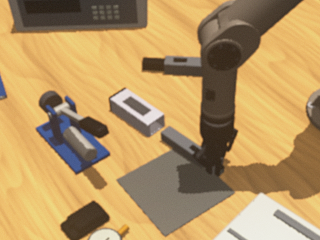

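The scene crop shows the wand fully clear of the holster, its tail at about (165,132), held by the nose. I'll lay it on the mat and look again.

```bash
python3 - <<'E'
from h import *
o=[180,0,92]; c=np.array([.5115,-.055]); t=np.array([*(c+.071*np.array([np.cos(np.radians(92)),np.sin(np.radians(92))])),.026])
p=np.array(robot.current_tool_pos()); robot.line_to(p+[0,0,.03],velocity=.1)
robot.line_to([*t[:2],.058],o,velocity=.12)
s=robot.line_to(t+[0,0,-.0015],o,velocity=.04,f_stop=5); print(s,robot.current_tool_pos(),robot.current_contact_force())
robot.pause(.2); fingers.gripper_to(1.0); 
print(robot.current_tool_pos())
robot.line_to(t+[0,0,.12],velocity=.2)
robot.move_to([.51,-.08,.24],[180,0,92]); robot.pause(.2)
snap("laid"); print(robot.current_time_s())
print([(round(d["p"],2),np.round(d["rect"]).tolist()) for d in recognise("wand","wrist")][:3])
cv2.imwrite("pics/laidtop.png",vision.grab_frame("top")[:,:,::-1])
E
```

```text
True [0.5084 0.0161 0.0254] [-1.2324  0.2059  6.7887]
[0.5069 0.0167 0.0241]
25.125
[(0.91, [85.0, 421.0, 156.0, 117.0]), (0.65, [320.0, 182.0, 32.0, 190.0]), (0.32, [441.0, 375.0, 137.0, 105.0])]
```

View pics/laid.png

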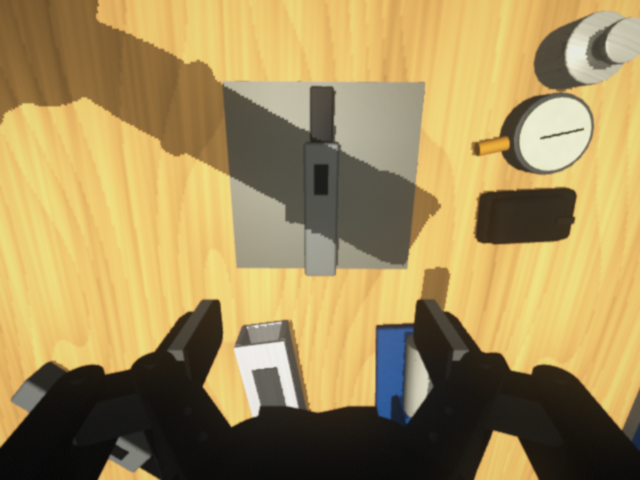

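The wand lies on the mat: nose tip at (322,87), nose meeting grip at row 143, tail at (321,275). The mat's corners are at (223,82), (424,82), (407,268) and (237,268).

```bash
python3 - <<'E'
from h import *
g=cv2.imread("pics/laid.png",0); C=load("laid")
f=lambda q,z:np.array([w(C,p,z)[:2] for p in q])
q=quad(g,[(223,82),(424,82),(407,268),(237,268)]); M=f(q,.003); print("mat",q.round(1).tolist(),M.tolist(),M.mean(0))
q=quad(g,[(305,144),(338,144),(336,275),(306,275)],h=4); G=f(q,.033); print("grip",q.round(1).tolist(),G,G.mean(0))
q=quad(g,[(311,88),(333,88),(332,141),(310,141)],h=3); N=f(q,.029); print("nose",q.round(1).tolist(),N)
t=cv2.imread("pics/laidtop.png",0); T=cam("top")
q=quad(t,[(278.5,204),(358.5,203.5),(360.3,283.5),(278.3,283.5)],h=4); print("mattop",np.array([w(T,p,.003)[:2] for p in q]))
e=R.from_euler("xyz",[180,0,103],degrees=True)
for th in(0,15,20,25):
    o=(R.from_rotvec(np.radians(th)*np.array([-np.sin(np.radians(103)),np.cos(np.radians(103)),0])*-1)*e)
    a=o.as_euler("xyz",degrees=True); print(th,a,o.as_matrix()[:,2],robot.inverse_kinematics([.585,.14,.09],a))
E
```

```text
mat [[221.6999969482422, 81.19999694824219], [424.79998779296875, 81.5], [407.0, 268.79998779296875], [236.0, 267.3999938964844]] [[0.41074530491873934, 0.04002190415211476], [0.6099106066693032, 0.047166211398277], [0.6167092779182288, -0.15246513453889016], [0.41710660400951827, -0.1585950917458822]] [ 0.5136 -0.056 ]
grip [[302.70001220703125, 142.1999969482422], [338.20001220703125, 143.3000030517578], [337.29998779296875, 275.70001220703125], [303.79998779296875, 275.70001220703125]] [[ 0.493  -0.0134]
 [ 0.5267 -0.0131]
 [ 0.5335 -0.1507]
 [ 0.4974 -0.1521]] [ 0.5127 -0.0823]
nose [[309.5, 85.5999984741211], [334.3999938964844, 86.19999694824219], [334.1000061035156, 142.6999969482422], [309.5, 142.5]] [[ 0.4978  0.0365]
 [ 0.5206  0.0369]
 [ 0.523  -0.0128]
 [ 0.4993 -0.0135]]
mattop [[ 0.613   0.0561]
 [ 0.6153 -0.1505]
 [ 0.4108 -0.1579]
 [ 0.4063  0.0436]]
0 [180.   0. 103.] [ 0.  0. -1.] [-46.1209  38.4531  47.5671  91.6674 -30.7797  63.7554  22.2198]
15 [180. -15. 103.] [-0.0582  0.2522 -0.9659] [-34.4986  38.3224  42.6177  91.1304 -42.4453  69.7452  34.4344]
20 [180. -20. 103.] [-0.0769  0.3333 -0.9397] [-30.5593  38.9723  40.8494  90.708  -46.0084  72.3823  38.0492]
25 [180. -25. 103.] [-0.0951  0.4118 -0.9063] [-26.6661  39.929   39.0225  90.1678 -49.3336  75.2443  41.3601]
```

```bash
python3 - <<'E'
from h import *
o=[180,-20,91.9]; z=R.from_euler("xyz",o,degrees=True).as_matrix()[:,2]
g=np.array([.511,-.0775,.030])
robot.move_to(g-.08*z,o)
s=robot.line_to(g,o,velocity=.12,f_stop=10); print(s,robot.current_tool_pos())
if s: raise SystemExit
fingers.gripper_to(0.0,force=90)
print("gap",robot.current_finger_gap()*85,robot.current_gripper_force(),robot.current_tool_pos(),robot.current_contact_force())
robot.line_to(g+[0,0,.08],o,velocity=.1)
print("lift gap",robot.current_finger_gap()*85,robot.current_time_s())
v=np.array([.591,.115,.30]); robot.line_to(v,[180,-20,103],velocity=.18); robot.pause(.3)
snap("view"); print(robot.current_tool_pos(),robot.current_eef_rot(),robot.current_finger_gap()*85,robot.current_time_s())
E
```

```text
False [ 0.5117 -0.0778  0.0308]
gap 32.01431465570983 92.16520071029663 [ 0.5116 -0.0783  0.0307] [ 0.4203 -2.4705  4.6949]
lift gap 32.119300293599615 28.1333
[0.5909 0.1148 0.2999] [-179.9803  -20.0038  102.9746] 32.11315618902606 30.2
```

View pics/view.png

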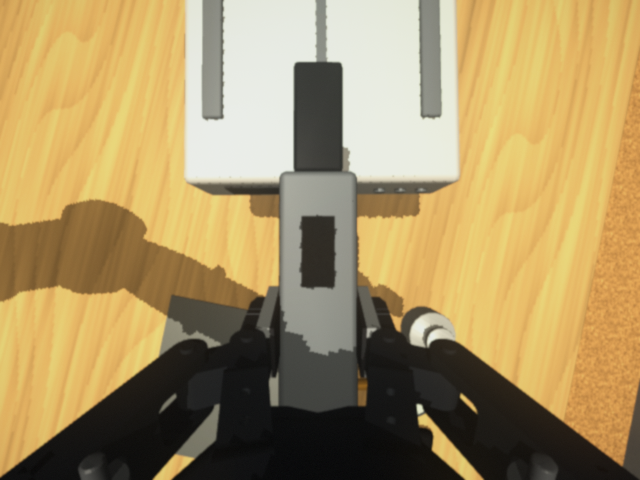

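The view shows the wand over the head: nose tip at row 62 (columns 294–342), grip starting at row 171 (280–357). The rib is at column 321, the head's sides at columns 186 and 459, and the overhang's top edge at about row 181.

```bash
python3 - <<'E'
from h import *
g=cv2.imread("pics/view.png",0); C=load("view"); tcp=np.array([.5909,.1148,.2999])
a=np.radians(103); D=np.array([np.cos(a),np.sin(a)]); N=np.array([-D[1],D[0]])
def L(n,p0,p1,z,h=4):
    p,u=edge(g,p0,p1,h=h); 
    s=[p+u*np.dot(np.array(e)-p,u) for e in(p0,p1)]; W=[w(C,x,z)[:2]-tcp[:2] for x in s]
    e=W[1]-W[0]; print(n,np.round(s,1).tolist(),"along/lat mm",[(round(1e3*x@D,1),round(1e3*x@N,1)) for x in W],"ang",round(np.degrees(np.arctan2(e[1],e[0])),2))
L("head left",(186,170),(186,10),.185); L("head right",(459,170),(459,10),.185)
L("overhang edge L",(195,181),(290,181),.185,3); L("overhang edge R",(350,178),(450,180),.185,4)
L("rib l",(316,58),(316,2),.187,3); L("rib r",(327,58),(327,2),.187,3)
L("slot L out",(203,115),(203,10),.187,3); L("slot R out",(441,115),(441,10),.187,3)
zt=.2999-.0127
L("nose l",(295,165),(294,70),zt+.011,3);L("nose r",(341,165),(342,70),zt+.011,3);L("nose tip",(297,62),(339,62),zt+.011,4)
L("grip l",(281,340),(281,180),zt+.015,4);L("grip r",(356,290),(357,180),zt+.015,4);L("grip front",(284,171),(353,171),zt+.015,4)
for c in (205,240,440): print(c,g[170:200,c])
E
```

```text
head left [[184.6, 170.0], [185.5, 10.0]] along/lat mm [(np.float64(91.3), np.float64(102.9)), (np.float64(218.7), np.float64(103.6))] ang 103.33
head right [[457.4, 170.0], [455.4, 10.0]] along/lat mm [(np.float64(91.1), np.float64(-109.7)), (np.float64(218.4), np.float64(-109.8))] ang 102.93
overhang edge L [[195.0, 182.9], [290.0, 182.3]] along/lat mm [(np.float64(81.2), np.float64(94.7)), (np.float64(81.6), np.float64(20.8))] ang 13.27
overhang edge R [[350.0, 181.4], [450.0, 181.2]] along/lat mm [(np.float64(82.2), np.float64(-25.9)), (np.float64(82.3), np.float64(-103.8))] ang 13.05
rib l [[316.1, 58.0], [315.2, 2.0]] along/lat mm [(np.float64(178.8), np.float64(0.3)), (np.float64(223.5), np.float64(1.0))] ang 103.82
rib r [[326.0, 58.0], [325.4, 2.0]] along/lat mm [(np.float64(178.8), np.float64(-7.4)), (np.float64(223.5), np.float64(-7.0))] ang 103.51
slot L out [[201.4, 115.0], [201.9, 10.0]] along/lat mm [(np.float64(133.9), np.float64(89.5)), (np.float64(217.2), np.float64(89.9))] ang 103.28
slot R out [[441.2, 115.0], [439.2, 10.0]] along/lat mm [(np.float64(133.7), np.fl
[... 597 characters left out ...]
), np.float64(16.0))] ang 103.77
grip r [[359.8, 289.8], [353.9, 180.2]] along/lat mm [(np.float64(13.5), np.float64(-18.5)), (np.float64(59.9), np.float64(-16.2))] ang 105.8
grip front [[284.0, 171.3], [353.0, 171.2]] along/lat mm [(np.float64(63.7), np.float64(13.5)), (np.float64(63.7), np.float64(-15.8))] ang 12.94
205 [235 235 235 235 235 235 235 233 229 223 214 200 179 147 117  98  94  92
  92  92  99 128 169 192 200 200 200 201 201 200]
240 [235 235 235 235 235 234 227 223 225 221 211 195 168 137 109  88  73  63
  56  52  50  51  51  63 112 172 203 209 209 208]
440 [234 234 234 234 233 231 227 222 215 205 188 159 127 102  93  92  92  97
 120 156 179 185 186 186 186 187 188 187 188 189]
```

```bash
python3 - <<'E'
from h import *
a=np.radians(103); D=np.array([np.cos(a),np.sin(a),0]); N=np.array([-D[1],D[0],0]); o=[180,-20,103.27]
F=np.array([.5909,.1148,0])+.0395*D-.0032*N; F[2]=.1027; b=np.radians(103.25); B=np.array([np.cos(b),np.sin(b),0])
S=F-.12*B
robot.line_to(S+[0,0,.1973],o,velocity=.2)
robot.line_to(S,o,velocity=.2)
s=robot.line_to(F,o,velocity=.07,f_stop=12); print(s,F,robot.current_time_s())
if s: robot.line_to(S,o)
else:
    robot.pause(.3); snap("hold"); cv2.imwrite("pics/holdtop.png",vision.grab_frame("top")[:,:,::-1]); robot.pause(2.3)
    print(robot.current_tool_pos(),robot.current_eef_rot(),robot.current_contact_force(),robot.current_finger_gap()*85,robot.current_time_s())
E
```

```text
False [0.5851 0.154  0.1027] 33.75
[0.5851 0.154  0.1027] [179.9958 -20.0016 103.2758] [-0.4438  0.4565 -2.4668] 32.24271382952947 36.45
```

View pics/hold.png

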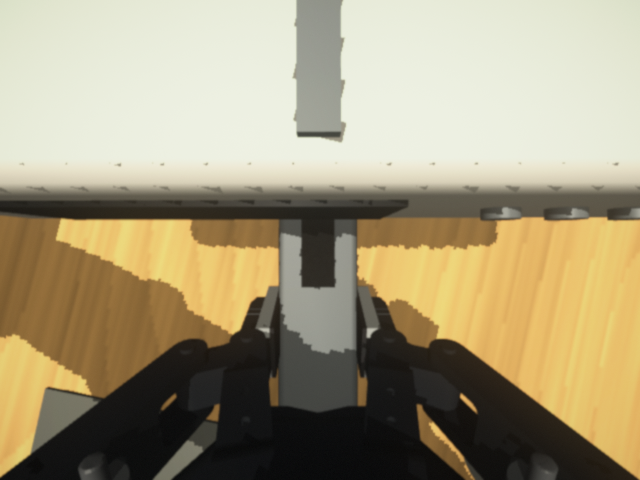

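The hold view shows the rib at columns 297–341 (centre 319), in line with the wand's grip at 280–357 (centre 318.5). The overhang's front edge is at rows 195–217. I'll check the stand-off from this.

```bash
python3 - <<'E'
from h import *
C=load("hold"); t=np.array([.5851,.1540,.1027]); b=np.radians(103.25); B=np.array([np.cos(b),np.sin(b),0])
for n,uv,z in[("ribend",(319,132),.187),("edge top",(319,195),.183),("edge bot R",(450,218),.12),("edge bot L",(200,218),.12),("wand slot end",(318,287),.105)]:
    x=w(C,uv,z)-t; print(n,(1e3*x@B).round(1))
print("tip along 113.5")
E
```

```text
ribend 52.2
edge top 41.5
edge bot R 42.4
edge bot L 42.5
wand slot end 14.6
tip along 113.5
```

```bash
python3 - <<'E'
from h import *
b=np.radians(103.25); B=np.array([np.cos(b),np.sin(b),0]); F=np.array([.5851,.1540,.1027])
o=[180,-20,91.9]; z=R.from_euler("xyz",o,degrees=True).as_matrix()[:,2]; t=np.array([.5115,-.0735,.0305])
robot.line_to(F-.12*B,velocity=.1)
robot.line_to(t+[0,0,.04],o,velocity=.15)
robot.line_to(t+[0,0,.008],o,velocity=.08); robot.pause(.2)
s=robot.line_to(t+[0,0,-.001],o,velocity=.02,f_stop=4); print(s,robot.current_tool_pos(),robot.current_contact_force())
robot.pause(.2); fingers.gripper_to(1.0); robot.pause(.1)
robot.line_to(np.array(robot.current_tool_pos())-.1*z,o,velocity=.15)
robot.move_to([.45,-.08,.30],[180,0,92]); robot.pause(.3)
C,im=snap("final"); print(robot.current_time_s())
cv2.imwrite("pics/fintop.png",vision.grab_frame("top")[:,:,::-1])
a=cv2.imread("pics/fintop.png")[130:300,240:480]
cv2.imwrite("pics/fin.png",np.vstack([cv2.resize(im[:,:,::-1],(533,400)),cv2.resize(a,(282,200))[:, :533] if 0 else cv2.copyMakeBorder(cv2.resize(a,(282,200)),0,0,0,251,cv2.BORDER_CONSTANT)]))
E
```

```text
True [ 0.5116 -0.0735  0.0307] [ 0.3736 -0.0488  4.2942]
42.9667
```

View pics/fin.png

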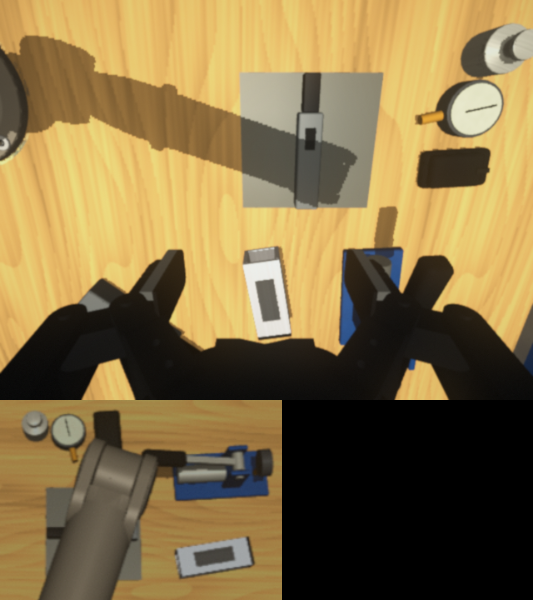

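The final view shows the wand flat on the mat, nose tip at (312,73) and tail at (308,208), centred between the mat's edges (rows 72 and 207). The lever is up, the mouse, weight and gauge are where they were, and the robot is clear of everything.

```bash
python3 -c "
from station import workorder
print(workorder.close_job())"
```

```text
the job is handed in; nothing more can be done
None
```

I did every step in order and handed the job in at about 43 s: three full pump strokes, the wand drawn, laid down and regripped, held about 2.7 s facing the window at roughly 19 mm, then left flat on the middle of the mat with nothing else moved; the judge's verdict was not shown.

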